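# Press the glued follower block in the trigger clamp

## Task

Stand the freshly glued oak block on the clamp bed up against the fixed jaw, lined up with the sliding pad, and let go of it. Then pump the clamp's trigger, moving the jaw by the trigger alone, until the sprung pad meets the block and is pushed about half-way in, never down to its stop. The clamp has no lock, so finish while still holding the trigger squeezed with that gentle pressure on the block, and leave the other things on the bench alone.

Things in the scene. Friction and masses are not known exactly. Their poses are not given: they have to be found in the camera images.
- clamp: Trigger clamp fixed on a plywood bed 130 x 380 x 20 mm (top of bed z = 20 mm); position and yaw vary. Origin: centre of the bed's underside; z up. The clamping line lies along its y at x = 0; the moving jaw closes towards -y. Black housing 46 mm wide (x), y = 30 to 115 mm, top z = 88 mm. The moving jaw's steel bar runs through it at z = 45 mm and comes out behind, towards +y.
- heel: The fixed steel jaw, screwed to the -y end of the bed; same origin and axes as the clamp. 70 mm wide (x), working face at y = -140 mm, top z = 78 mm, its foot behind it to y = -185 mm.
- seat (a point): Point on the bed (z = 20 mm) at clamp x = 0, y = -120 mm: where the centre of the block's underside stands when the block touches the fixed jaw. Same axes as the clamp.
- handle_top (a point): Centre of the top of the fixed upright black handle on the housing: 28 mm (x) by 18 mm (y), clamp y = 75.4 to 93.4 mm, top z = 162 mm. The trigger is squeezed towards it (+y). From the far face of the handle to the jaw-side face of the trigger's cross-piece it measures 60 mm let go and 36 mm squeezed.
- trigger (a joint): Trigger angle, rad: 0 let go, 0.37 fully squeezed (stop). Return spring: 1.7 N at its tip let go, 3.1 N squeezed. A ratchet feeds the jaw 31 mm per rad of squeeze, in 5 mm teeth: a full squeeze moves it 5 to 10 mm, as up to the first 0.2 rad may be lost until a tooth catches. Let go, the trigger springs back and the jaw stays by friction, so several full pumps are needed.
- trigger_tip (a point): Centre of the cross-piece (round, 16 mm thick, 40 mm long along x) at the tip of the trigger, a steel bar 10 mm thick, 66 mm from hinge (clamp y = 60, z = 82 mm) to this point. It leans 0.28 rad towards the jaws (-y) when let go and 0.09 rad past upright towards the handle when fully squeezed; so this point moves from clamp y = 42, z = 145 mm to y = 66, z = 148 mm.
- jaw (a joint): Travel of the moving jaw towards the fixed jaw, m: 0 to 0.062, starts at 0 to 0.015. Move it with the trigger only. With the block against the fixed jaw, the free pad meets it at 0.045. Jaw friction 4 N; no lock: pressure above that lasts only while the trigger is held. A steady 11 N on the trigger tip presses the pad with about 10 N (6 mm in).
- pad (a joint): How far the sprung pad is pushed back into the moving jaw, m: 0 free, 0.016 at its stop; spring 1.6 N per mm. The pad is a steel plate with a rubber face, 50 mm wide (x), 34 mm high, centred 45 mm above the bench; the visible gap between pad and jaw plate is 16 mm when free and closes as it is pressed. The jaw plate is 60 mm wide, top 73 mm above the bench.
- pad_face (a point): Centre of the pad's rubber face (at clamp y = -55 mm when joint jaw and joint pad are 0); moves with jaw and pad.
- block: Loose block of two oak pieces glued together: 60 mm (its x) by 40 mm (its y), 45 mm high on its -y half and 39 mm on its +y half (a step on top), about 80 g. Origin: centre of its underside. It starts standing on the bench beyond the fixed-jaw end of the clamp, at any yaw. In the clamp its 60 mm length lies across the clamping line (its x along the clamp's x); either way round will do.
- glue: Bystander: upright glue bottle, 52 mm across, 130 mm tall. Origin: centre of its underside.
- card_drawer: Bystander: wooden card drawer full of cards, about 360 x 150 x 112 mm. Origin: centre of its underside.
- mallet: Bystander: hammer lying on the bench near the robot, handle along its x.
- spare_strip: Bystander: oak strip 22 x 160 x 16 mm lying on the bench. Origin: centre of its underside.
There are look-alikes about, which are no part of the job. Of the things like the block, leave any that is yellow; of the rest the larger one is meant.

How it is judged:
By the outcome, as a careful person would: the job done as asked, in the order asked, and still so for the second after the job is handed in, while the arm keeps its last pose, push and grip.
It also fails if it takes over 67 s, if anything falls off the work surface, if the arm or the gripper's body presses on something with over 40 N, if the wrist force passes 120 N, or if a joint passes its speed limit or range.

## Robot

A 7-joint arm with a two-finger parallel gripper is mounted at the origin on the work surface. World frame = base frame: x ahead of the robot, y to its left, z up, the work surface at z = 0. Lengths are in m, angles in rad, forces in N, time in s.
With the tool pointing down it reaches from about 0.425 to 1.025 m from the base axis. Payload 9.4 kg.
Tool frame: the origin (TCP) lies midway between the tips of the shut fingers; the grasp point (between the pads) lies behind it (robot.hold_point_z is the z of the grasp point in the tool frame, in m); z points along the fingers, y is the line along which they close (so a half turn about z gives the same grasp; the last joint's range is limited). The gripper opens to 93 mm and grips with 3 to 60 N. Pads are 15 mm wide; open, the fingers measure 128 mm over their backs; the gripper's body (75 mm by 188 mm) begins 65 mm behind the grasp point.
Start: joints at [1.194, 0.599, -0.003, 1.599, 0.002, 0.943, -0.08], TCP at [0.214, -0.693, 0.192] pointing down, gripper open.
Joint ranges: [-2.57, 2.57], [-0.35, 1.97], [-1.29, 1.29], [0.11, 2.56], [-1.05, 4.19], [0.11, 1.86], [-2.63, 2.63]. Speed limits (rad/s): [2.22, 2.22, 3.01, 3.01, 3.14, 3.14, 3.14].

## Interface

Orientations are given as a rotation vector (axis times angle).
In Python, from cell import robot gives the robot as it stands.
- The arm moves only by the tool servo_tool, never from a script. Its argument "plan" is a list of rows, each a list of 6 numbers: the shift along the tool's x, y, z in m, then the turn, a rotation vector about the tool's x, y, z in rad. In form: [[tx, ty, tz, wx, wy, wz], ...]. A call has 1 to 5 rows; each row shifts and turns the commanded pose from where the row before left it, along the tool's axes as they then stand; what a row does not reach is not made up. A row lasts 1/10 s, in which the tool goes at most 50 mm and 8.59 degrees, less where a joint would pass 70% of its speed; a pose out of reach is approached as far as the arm can. A call with a gripper value outside its range is refused whole. "grip" is the opening in per cent of the stroke, from 0 (shut) to 100 (fully open), set as the call begins (left out, the last holds). The fingers move at their own pace and stop on an object; "newtons" is the grip in N (left out, the last holds). Time passes only in rows, so rows that do not move let the fingers close. It gives the time, the measured TCP pose, the force, the opening and the grip force at its end, in the units of the state.
- robot.read_state(): the state, without advancing time (a new reading comes with each control period).
- robot.camera(name): name is "scene" or "side" or "wrist"; returns a dict with "pixels" (400x640x3 uint8, red, green, blue), "fx", "fy", "cx", "cy" (pixels), "extrinsics" (4x4, takes a point from camera to world coordinates). Camera axes: x right, y up, looking along -z (the intrinsics and any distortion apply to the point x, -y, -z); pixel columns grow to the right and rows downward; lengths in m; the calibration is good to about 2 mm. A picture is of the moment at which its call begins. There is no depth.
- robot.sign_off(): hands the job in; it is judged then, once.
The state is a dict: "time_s": time; "joints": joint angles; "joint_velocities": joint speeds; "effort": joint torques, N m; "tool_pos": TCP position; "orientation": TCP orientation; "contact_force": force on the tool from outside, world axes, zero at the start; "torque": the same for the moment, N m; "gripper_width": finger opening in m; "grip_force": force on a finger pad.
Only numpy, scipy, OpenCV 4.12 (cv2) and the standard library are available. Lean on these libraries where they do the work, as an engineer would, in place of code of your own. Each camera call takes 0.05 s, during which the arm holds its last target. There are 200 camera calls.

## Working session

There is one attempt and no reset: what is moved stays moved. The work goes in short steps, Python scripts to look and compute and a tool call to move; the robot and the scene stay as the last step left them, time stands still between calls to the robot, and variables do not carry over. Pictures are saved under pics/ and viewed, at most 10 in all, crops included, and the job is handed in when it is done.

Besides the shell and the picture viewer there is one more tool, called after "Call:" by a JSON object that holds its "op" and its "data", one argument or row to a line. servo_tool: Moves the arm, as the interface text tells. Its arguments: {"type":"object","properties":{"plan":{"type":"array","items":{"type":"array","items":{"type":"number"}}},"grip":{"type":"number"},"newtons":{"type":"number"}},"required":["plan"]}

```bash
mkdir -p pics; ls; python3 - <<'E'
from cell import robot
import cv2,numpy as np
print(robot.read_state(), robot.hold_point_z)
for n in("scene","side","wrist"):
    c=robot.camera(n); cv2.imwrite(f"pics/{n}0.png",c["pixels"][:,:,::-1]); print(n,c["fx"],c["fy"],c["cx"],c["cy"],c["extrinsics"].round(4).tolist(), [k for k in c])
E
```

```text
pics
{'time_s': 0.0, 'joints': array([ 1.19429954,  0.60013803, -0.00253974,  1.6001189 ,  0.00179671,
        0.9429198 , -0.07978345]), 'joint_velocities': array([-0.00029225, -0.00170284,  0.00195241, -0.00185926,  0.00033934,
        0.00075279,  0.00034076]), 'effort': array([ 1.20073437e-04, -7.65076017e+01,  1.49667174e+00, -2.52352881e+01,
       -5.26533311e-02,  1.71725324e-02,  1.41890805e-04]), 'tool_pos': array([ 0.2139305 , -0.69215797,  0.19065467]), 'orientation': array([-3.10482819e+00, -4.69037712e-01,  5.93057399e-04]), 'contact_force': array([0.0654862 , 0.36305489, 0.29411202]), 'torque': array([ 0.03723534, -0.05240598, -0.03506155]), 'grip_force': 0.0, 'gripper_width': 0.09308344987529728} -0.0188
scene 446.11979906583383 446.11979906583383 313.77901735073806 200.07611816593354 [[0.6862, -0.4131, 0.5987, 1.244], [0.7273, 0.3764, -0.5739, -0.6158], [0.0117, 0.8292, 0.5588, 0.7752], [0.0, 0.0, 0.0, 1.0]] ['pixels', 'fx', 'fy', 'cx', 'cy', 'extrinsics']
side 415.9543407838251 415.9543407838251 322.46167851312214 200.20004356972117 [[-0.8979, 0.3444, -0.274, 0.2117], [-0.4401, -0.7107, 0.5489, 0.7287], [-0.0057, 0.6135, 0.7897, 1.0962], [0.0, 0.0, 0.0, 1.0]] ['pixels', 'fx', 'fy', 'cx', 'cy', 'extrinsics']
wrist 285.3087646738607 285.3087646738607 317.57182943311176 192.85442806287952 [[0.2941, 0.9235, 0.2461, 0.2827], [-0.9558, 0.2845, 0.0747, -0.6715], [-0.001, -0.2572, 0.9664, 0.3833], [0.0, 0.0, 0.0, 1.0]] ['pixels', 'fx', 'fy', 'cx', 'cy', 'extrinsics']
```

View pictures.

View pics/scene0.png

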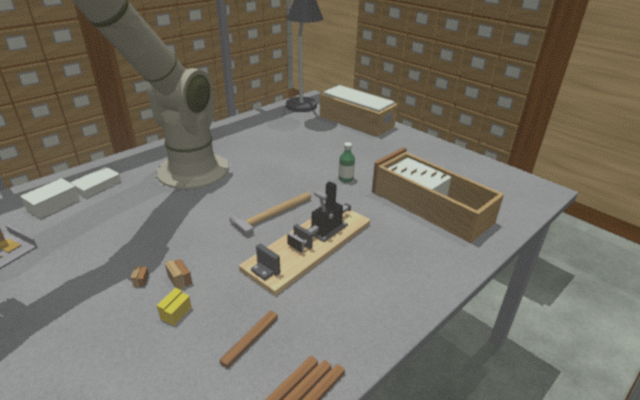

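View pics/side0.png

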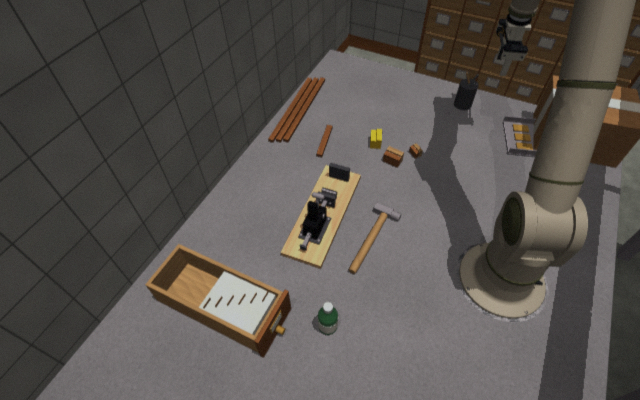

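```bash
cat > h.py <<'E'
from cell import robot
import cv2,numpy as np
from scipy.spatial.transform import Rotation as R
def ray(c,px,z):
    E=c["extrinsics"]; px=np.atleast_2d(px).astype(float)
    d=np.c_[(px[:,0]-c["cx"])/c["fx"],-(px[:,1]-c["cy"])/c["fy"],-np.ones(len(px))]@E[:3,:3].T
    o=E[:3,3]; return o+d*((z-o[2])/d[:,2])[:,None]
def proj(c,P):
    E=c["extrinsics"]; q=(np.atleast_2d(P)-E[:3,3])@E[:3,:3]
    return np.c_[c["cx"]+c["fx"]*q[:,0]/-q[:,2],c["cy"]-c["fy"]*q[:,1]/-q[:,2]]
def pose(): 
    s=robot.read_state(); return s["tool_pos"],R.from_rotvec(s["orientation"])
def delta(p,yaw=None):
    "tool-frame shift & turn to world target p, tool down, tool y axis along direction yaw (world), nearest half turn"
    t,r=pose(); sh=r.inv().apply(np.array(p)-t)
    if yaw is None: return sh.round(4),None
    y=np.array([np.cos(yaw),np.sin(yaw),0]); 
    if y@r.as_matrix()[:,1]<0: y=-y
    z=np.array([0,0,-1.]); T=R.from_matrix(np.c_[np.cross(y,z),y,z])
    return sh.round(4),(r.inv()*T).as_rotvec().round(4)
E
python3 - <<'E'
from h import *
for n,seed in(("scene",[(241,265),(277,289),(370,225)]),("side",[(330,165),(361,172),(322,265),(284,254)])):
    c=robot.camera(n); hsv=cv2.cvtColor(c["pixels"],cv2.COLOR_RGB2HSV)
    p={"scene":[(255,272),(178,272),(180,300)],"side":[(330,230),(394,158),(376,140)]}[n]
    for q in p: print(n,q,hsv[q[1]-1:q[1]+2,q[0]].tolist())
    print("bed",ray(c,seed,.02).round(3).tolist())
    m=cv2.inRange(hsv,(5,90,60),(22,255,255)) 
    k,l,st,ce=cv2.connectedComponentsWithStats(m)
    for i in range(1,k):
        if 60<st[i,4]<6000: print(st[i].tolist(),ce[i].round(),ray(c,ce[i],.03).round(3).tolist())
E
```

```text
scene (255, 272) [[0, 3, 87], [170, 10, 73], [18, 49, 93]]
scene (178, 272) [[20, 86, 181], [20, 87, 182], [19, 88, 183]]
scene (180, 300) [[28, 152, 196], [28, 152, 196], [28, 150, 197]]
bed [[0.523, -0.172, 0.02], [0.647, -0.159, 0.02], [0.632, 0.191, 0.02]]
[128, 0, 99, 119, 3919] [190.  36.] [[-1.476, 0.856, 0.03]]
[225, 0, 74, 112, 4201] [258.  50.] [[-0.944, 1.003, 0.03]]
[293, 23, 5, 56, 168] [295.  48.] [[-0.823, 1.19, 0.03]]
[373, 148, 130, 93, 2892] [456. 200.] [[0.733, 0.47, 0.03]]
[0, 233, 20, 19, 189] [  7. 244.] [[0.062, -0.573, 0.03]]
[167, 260, 24, 25, 209] [181. 270.] [[0.448, -0.295, 0.03]]
[132, 267, 15, 18, 131] [140. 274.] [[0.396, -0.372, 0.03]]
[221, 311, 56, 55, 643] [248. 338.] [[0.722, -0.296, 0.03]]
[266, 357, 78, 43, 1810] [308. 382.] [[0.878, -0.274, 0.03]]
side (330, 230) [[21, 95, 191], [22, 97, 191], [21, 97, 191]]
side (394, 158) [[13, 167, 128], [13, 167, 107], [12, 173, 53]]
side (376, 140) [[25, 200, 131], [24, 198, 116], [24, 203, 107]]
bed [[0.63, -0.171, 0.02], [0.52, -0.188, 0.02], [0.481, 0.197, 0.02], [0.599, 0.213, 0.02]]
[545, 0, 29, 7, 80]
[... 926 characters left out ...]
, 13, 98] [519.  97.] [[0.105, -0.826, 0.03]]
[602, 108, 38, 21, 589] [622. 118.] [[-0.27, -0.865, 0.03]]
[317, 125, 15, 30, 189] [324. 140.] [[0.699, -0.267, 0.03]]
[513, 124, 16, 8, 103] [520. 128.] [[0.067, -0.644, 0.03]]
[515, 133, 16, 8, 107] [522. 137.] [[0.052, -0.597, 0.03]]
[516, 142, 17, 8, 101] [524. 146.] [[0.037, -0.552, 0.03]]
[410, 144, 12, 11, 74] [416. 148.] [[0.384, -0.369, 0.03]]
[384, 146, 20, 16, 173] [394. 153.] [[0.446, -0.312, 0.03]]
[281, 168, 79, 100, 2076] [323. 217.] [[0.551, 0.047, 0.03]]
[349, 212, 39, 61, 524] [368. 243.] [[0.388, 0.075, 0.03]]
[146, 244, 143, 106, 4560] [205. 292.] [[0.733, 0.418, 0.03]]
[275, 324, 10, 11, 71] [280. 329.] [[0.495, 0.42, 0.03]]
```

Call:
{"op": "servo_tool", "data": {
  "plan": [
    [0.03,-0.03,-0.01,0,0,0],
    [0.034,-0.03,-0.01,0,0,0],
    [0.034,-0.03,-0.01,0,0,0],
    [0.034,-0.03,-0.01,0,0,0],
    [0.034,-0.03,-0.01,0,0,0]
  ],
  "grip": 100
}}

```text
time_s: 0.75
tool_pos: [0.3291, -0.4987, 0.2419]
orientation: [3.106, 0.469, 0.0]
contact_force: [0.9, -0.9, -0.1]
gripper_width: 0.0931
grip_force: 0.0
```

Call:
{"op": "servo_tool", "data": {
  "plan": [
    [0.034,-0.03,-0.01,0,0,0],
    [0.034,-0.03,0,0,0,0],
    [0.034,-0.03,0,0,0,0],
    [0.03,-0.03,0,0,0,0],
    [0,0,0,0,0,0]
  ]
}}

```text
time_s: 1.25
tool_pos: [0.4223, -0.341, 0.2518]
orientation: [-3.103, -0.482, -0.003]
contact_force: [0.3, -0.9, 1.2]
gripper_width: 0.093
grip_force: 0.0
```

```bash
python3 - <<'E'
from h import *
c=robot.camera("wrist"); im=c["pixels"]; cv2.imwrite("pics/w1.png",im[:,:,::-1])
hsv=cv2.cvtColor(im,cv2.COLOR_RGB2HSV)
print(pose()[0],c["extrinsics"][:3,3])
print(proj(c,[[.447,-.30,.03],[.39,-.37,.02],[.5,-.37,.02]]))
E
```

```text
[ 0.42069486 -0.3440491   0.25173727] [ 0.49057011 -0.31995975  0.44446604]
[[295.47003454 143.11198226]
 [329.13633359 192.19437412]
 [352.8949479  121.92995316]]
```

View pics/w1.png

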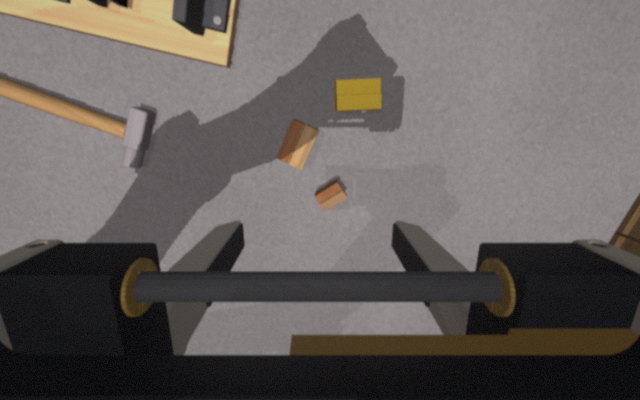

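```bash
python3 - <<'E'
from h import *
c=robot.camera("wrist"); im=c["pixels"]
hsv=cv2.cvtColor(im,cv2.COLOR_RGB2HSV); sub=hsv[105:185,265:335]
m=np.zeros(im.shape[:2],np.uint8); m[105:182,265:322]=cv2.inRange(hsv,(4,75,0),(24,255,255))[105:182,265:322]
k,l,st,ce=cv2.connectedComponentsWithStats(m); i=1+np.argmax(st[1:,4]); m=(l==i).astype(np.uint8)
ct=max(cv2.findContours(m,0,1)[0],key=cv2.contourArea)[:,0]
print(st[i],ce[i])
for z in(.045,.039,0):
    P=ray(c,ct,z)[:,:2]*1000
    r=cv2.minAreaRect(P.astype(np.float32)); print(z,r, cv2.boxPoints(r).round(1).tolist())
print("poly",cv2.approxPolyDP(ct.reshape(-1,1,2),2.5,True)[:,0].tolist())
z=cv2.resize(im[70:230,230:390,::-1],None,fx=3.6,fy=3.6,interpolation=cv2.INTER_CUBIC)
cv2.drawContours(z,[((ct-[230,70])*3.6).astype(int).reshape(-1,1,2)],-1,(255,0,255),1); cv2.imwrite("pics/w1z.png",z)
# bed corner
b=cv2.inRange(hsv,(14,50,150),(28,255,255)); b[100:]=0
k,l,st,ce=cv2.connectedComponentsWithStats(b); i=1+np.argmax(st[1:,4]);print(st[i])
ct=max(cv2.findContours((l==i).astype(np.uint8),0,1)[0],key=cv2.contourArea)
a=cv2.approxPolyDP(ct,3,True)[:,0]; print(a.tolist(), ray(c,a,.02)[:,:2].round(4).tolist())
E
```

```text
[ 275  117   41   51 1227] [295.05786471 141.77587612]
0.045 ((447.5633544921875, -303.0068664550781), (39.07004165649414, 60.108821868896484), 82.91921997070312) [[415.29998779296875, -318.70001220703125], [475.0, -326.1000061035156], [479.79998779296875, -287.29998779296875], [420.1000061035156, -279.8999938964844]]
0.039 ((446.93896484375, -302.7086181640625), (39.65703582763672, 61.01190948486328), 82.91924285888672) [[414.20001220703125, -318.6000061035156], [474.79998779296875, -326.1000061035156], [479.70001220703125, -286.79998779296875], [419.1000061035156, -279.29998779296875]]
0 ((442.8804016113281, -300.7698059082031), (43.472450256347656, 66.88187408447266), 82.91922760009766) [[407.0, -318.20001220703125], [473.3999938964844, -326.5], [478.70001220703125, -283.29998779296875], [412.3999938964844, -275.1000061035156]]
poly [[291, 117], [275, 155], [299, 167], [315, 128]]
[   0    0  232   64 6975]
[[0, 0], [2, 11], [223, 63], [231, 0], [224, 30], [203, 27], [200, 34], [190, 32], [168, 16], [169, 0], [129, 0], [123, 6], [109, 0], [103, 6], [88, 0]] [[0.5062, 0.1167], [0.4937, 0.1138], [0.5189, -0.1775], [0.5963, -0.1709], [0.5592, -0.1699], [0.5543, -0.1424], [0.5448, -0.1402], [0.5432, -0.127], [0.5533, -0.0956], [0.5721, -0.0937], [0.5565, -0.0439], [0.5472, -0.0373], [0.5487, -0.019], [0.5394, -0.0123], [0.5405, 0.0071]]
```

View pics/w1z.png

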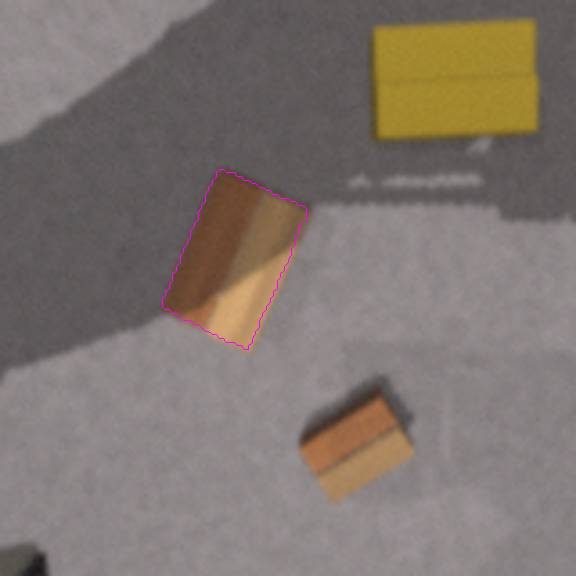

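```bash
python3 - <<'E'
from h import *
print(delta([.4475,-.303,.10],np.radians(-7.1)), robot.read_state()["joints"].round(2))
E
```

```text
(array([ 0.0395, -0.0328,  0.1517]), array([ 2.0000e-04,  2.0000e-04, -1.1447e+00])) [ 0.64  0.31 -0.07  1.94  0.03  0.88 -0.71]
```

Call:
{"op": "servo_tool", "data": {
  "plan": [
    [0.04,-0.033,0,0,0,0],
    [0,0,0.015,0,0,-0.143],
    [0,0,0.02,0,0,-0.143],
    [0,0,0.02,0,0,-0.143],
    [0,0,0.02,0,0,-0.143]
  ]
}}

```text
time_s: 1.85
tool_pos: [0.4458, -0.3067, 0.1758]
orientation: [2.845, 1.331, -0.0]
contact_force: [-0.2, -0.6, 0.2]
gripper_width: 0.0929
grip_force: 0.0
```

Call:
{"op": "servo_tool", "data": {
  "plan": [
    [0,0,0.02,0,0,-0.143],
    [0,0,0.02,0,0,-0.143],
    [0,0,0.02,0,0,-0.143],
    [0,0,0.015,0,0,-0.143],
    [0,0,0,0,0,0]
  ]
}}

```text
time_s: 2.35
tool_pos: [0.4445, -0.3062, 0.0995]
orientation: [-2.356, -2.073, 0.002]
contact_force: [0.4, -0.2, 0.3]
gripper_width: 0.093
grip_force: 0.0
```

```bash
python3 - <<'E'
from h import *
print(delta([.4475,-.303,.006],np.radians(-7.1)), robot.read_state()["joints"].round(2))
E
```

```text
(array([0.0034, 0.0029, 0.0935]), array([-0.0034, -0.0012, -0.0036])) [ 0.73  0.53 -0.33  2.09  0.3   0.57  0.06]
```

Call:
{"op": "servo_tool", "data": {
  "plan": [
    [0.0035,0.003,0.02,0,0,0],
    [0,0,0.03,0,0,0],
    [0,0,0.025,0,0,0],
    [0,0,0.0185,0,0,0],
    [0,0,0,0,0,0]
  ]
}}

```text
time_s: 2.85
tool_pos: [0.4488, -0.3025, 0.0067]
orientation: [-2.361, -2.069, 0.003]
contact_force: [0.1, 0.7, 0.6]
gripper_width: 0.0929
grip_force: 0.0
```

Call:
{"op": "servo_tool", "data": {
  "plan": [
    [0,0,0,0,0,0],
    [0,0,0,0,0,0],
    [0,0,0,0,0,0],
    [0,0,0,0,0,0],
    [0,0,0,0,0,0]
  ],
  "grip": 50,
  "newtons": 15
}}

```text
time_s: 3.35
tool_pos: [0.4499, -0.3021, 0.0086]
orientation: [2.358, 2.075, -0.0]
contact_force: [-1.4, 1.2, 6.3]
gripper_width: 0.0596
grip_force: 15.0
```

Call:
{"op": "servo_tool", "data": {
  "plan": [
    [0,0,-0.02,0,0,0],
    [0,0,-0.04,0,0,0],
    [0,0,-0.04,0,0,0],
    [0.02,0.03,-0.04,0,0,0],
    [0.02,0.03,-0.03,0,0,0]
  ]
}}

```text
time_s: 3.85
tool_pos: [0.5121, -0.2715, 0.1778]
orientation: [2.36, 2.072, 0.0]
contact_force: [1.7, -0.2, -2.1]
gripper_width: 0.0601
grip_force: 15.0
```

Call:
{"op": "servo_tool", "data": {
  "plan": [
    [0.02,0.03,0,0,0,-0.07],
    [0,0,0,0,0,-0.07],
    [0,0,0,0,0,-0.07],
    [0,0,0,0,0,0],
    [0,0,0,0,0,0]
  ]
}}

```text
time_s: 4.35
tool_pos: [0.5441, -0.255, 0.1751]
orientation: [-2.13, -2.309, 0.0]
contact_force: [1.1, -0.1, -1.8]
gripper_width: 0.0597
grip_force: 15.0
```

```bash
python3 - <<'E'
from h import *
c=robot.camera("wrist"); im=c["pixels"]; cv2.imwrite("pics/w2.png",im[:,:,::-1]); np.savez("w2.npz",**c)
print(robot.read_state())
E
```

```text
{'time_s': 4.4, 'joints': array([ 0.64359655,  0.50074936, -0.43418335,  1.8887791 ,  0.28198989,
        0.81238957,  0.14117138]), 'joint_velocities': array([-1.52372638e-03,  6.18154038e-05,  1.60791846e-03, -1.37964904e-03,
        1.10028194e-03,  6.96710386e-04,  4.18082581e-03]), 'effort': array([-7.60920835e-02, -6.39969492e+01, -4.98740986e+00, -2.20527595e+01,
       -4.17298218e-02,  2.92695640e-02,  2.59129977e-02]), 'tool_pos': array([ 0.54417893, -0.25505705,  0.17508071]), 'orientation': array([-2.12995225e+00, -2.30900903e+00,  2.69251738e-04]), 'contact_force': array([ 0.36901512, -0.58454115, -1.00294173]), 'torque': array([-0.0287769 , -0.0739737 , -0.02719701]), 'grip_force': 14.999986588954926, 'gripper_width': 0.05955766218692409}
```

View pics/w2.png

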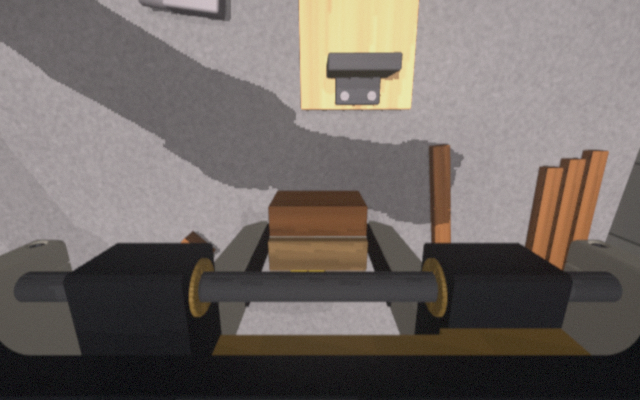

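```bash
cat > clamp.py <<'E'
from h import *
def fitl(c,ctz,z):
    P=ray(c,ctz,z)[:,:2]; v=cv2.fitLine(P.astype(np.float32),cv2.DIST_HUBER,0,1e-4,1e-4).ravel(); return v
E
python3 - <<'E'
from clamp import *
c=dict(np.load("w2.npz")); im=c["pixels"]; hsv=cv2.cvtColor(im,cv2.COLOR_RGB2HSV)
m=cv2.inRange(hsv,(14,50,150),(28,255,255)); 
def edge(rows,lo,hi,last): # subpixel-ish col of first/last bed px
    o=[]
    for r in rows:
        x=np.flatnonzero(m[r,lo:hi])+lo
        o.append((x[-1]+.5 if last else x[0]-.5, r))
    return np.array(o)
L=edge(range(5,100),285,430,False); Rr=edge(range(5,100),285,430,True)
B=np.array([(x,np.flatnonzero(m[60:125,x])[-1]+60.5) for x in list(range(306,328))+list(range(386,406))])
lines={k:fitl(c,v,.02) for k,v in dict(L=L,R=Rr,B=B).items()}
for k,v in lines.items(): print(k,v.round(4),np.degrees(np.arctan2(v[1],v[0])).round(2))
def inter(a,b):
    t=np.linalg.solve(np.c_[a[:2],-b[:2]],b[2:]-a[2:]); return a[2:]+t[0]*a[:2]
cl,cr=inter(lines["L"],lines["B"]),inter(lines["R"],lines["B"]); print(cl,cr,np.linalg.norm(cr-cl))
g=cv2.cvtColor(im,cv2.COLOR_RGB2GRAY)
for x in(340,365,390): print(x,g[44:84,x].tolist())
print(c["extrinsics"][:3,3])
print("heel",ray(c,[(329,56),(401,54)],.078))
E
```

```text
L [ 0.0815 -0.9967  0.5137 -0.1259] -85.32
R [ 0.084  -0.9965  0.642  -0.1066] -85.18
B [ 0.9969  0.0792  0.5535 -0.1747] 4.54
[ 0.5179539 -0.1775164] [ 0.6471436  -0.16725387] 0.12959671
340 [220, 221, 219, 221, 221, 221, 219, 212, 174, 130, 112, 118, 119, 119, 116, 117, 116, 118, 119, 118, 116, 117, 116, 112, 111, 94, 75, 61, 54, 55, 52, 56, 60, 75, 95, 106, 110, 107, 107, 111]
365 [215, 212, 215, 212, 213, 213, 214, 204, 162, 121, 115, 114, 115, 115, 114, 117, 115, 115, 116, 116, 116, 117, 113, 114, 107, 92, 71, 58, 57, 54, 57, 62, 64, 74, 95, 107, 108, 106, 107, 105]
390 [219, 220, 218, 218, 218, 218, 219, 209, 165, 123, 110, 113, 114, 111, 112, 111, 110, 115, 113, 111, 113, 114, 114, 112, 106, 90, 71, 56, 59, 53, 66, 95, 134, 146, 150, 162, 193, 209, 215, 215]
[ 0.53918192 -0.18416806  0.36763708]
heel [[ 0.54544213 -0.12872186  0.078     ]
 [ 0.61203834 -0.12172004  0.078     ]]
```

```bash
cat >> clamp.py <<'E'
a=np.radians(4.7); Y=np.array([-np.sin(a),np.cos(a)]); X=np.array([np.cos(a),np.sin(a)]); O=np.array([.58255,-.17239])+.19*Y
def W(x,y,z): return np.r_[O+x*X+y*Y,z]
def C():
    t,r=pose(); d=t[:2]-O; return np.array([d@X,d@Y,t[2]])*1000
E
python3 - <<'E'
from clamp import *
print(O,C(),delta(W(0,-.116,.175),a))
E
```

```text
[0.56698168 0.0169711 ] [ -45.01565346 -269.24500363  175.08070679] (array([1.533e-01, 4.480e-02, 1.000e-04]), array([-0.0003, -0.    , -0.0014]))
```

Call:
{"op": "servo_tool", "data": {
  "plan": [
    [0.03,0.009,0,0,0,0],
    [0.035,0.01,0,0,0,0],
    [0.035,0.01,0,0,0,0],
    [0.035,0.01,0,0,0,0],
    [0.018,0.006,0.015,0,0,0]
  ]
}}

```text
time_s: 4.9
tool_pos: [0.5783, -0.0951, 0.1618]
orientation: [2.125, 2.311, 0.005]
contact_force: [0.8, 0.3, -1.3]
gripper_width: 0.0594
grip_force: 15.0
```

Call:
{"op": "servo_tool", "data": {
  "plan": [
    [0,0,0.03,0,0,0],
    [0,0,0.03,0,0,0],
    [0,0,0.02,0,0,0],
    [0,0,0,0,0,0],
    [0,0,0,0,0,0]
  ]
}}

```text
time_s: 5.4
tool_pos: [0.5767, -0.0986, 0.0804]
orientation: [-2.128, -2.311, 0.0]
contact_force: [0.6, -1.1, -0.4]
gripper_width: 0.0597
grip_force: 15.0
```

```bash
python3 - <<'E'
from clamp import *
print(C(),delta(W(0,-.1165,.030),a))
c=robot.camera("wrist"); cv2.imwrite("pics/w3.png",c["pixels"][:,:,::-1])
E
```

```text
[   0.24618059 -116.01634263   80.42811256] (array([-0.0005, -0.0002,  0.0504]), array([-0.0004, -0.0001,  0.0002]))
```

View pics/w3.png

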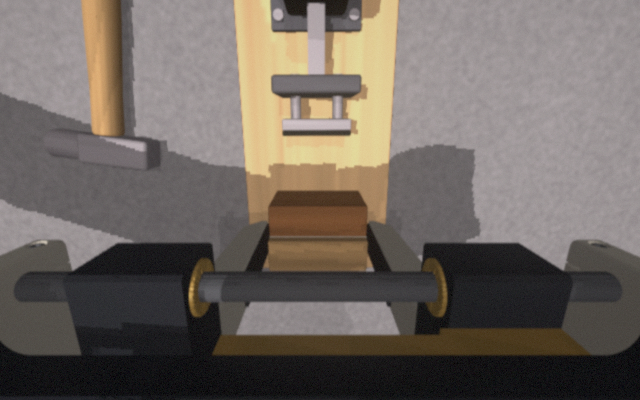

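Call:
{"op": "servo_tool", "data": {
  "plan": [
    [0,0,0.02,0,0,0],
    [0,0,0.02,0,0,0],
    [0,0,0.007,0,0,0],
    [0,0,0.002,0,0,0],
    [0,0,0.001,0,0,0]
  ]
}}

```text
time_s: 5.95
tool_pos: [0.5773, -0.0987, 0.031]
orientation: [2.127, 2.311, 0.001]
contact_force: [0.4, 0.3, -0.2]
gripper_width: 0.0594
grip_force: 15.0
```

Call:
{"op": "servo_tool", "data": {
  "plan": [
    [0,0,0.001,0,0,0],
    [0,0,0.001,0,0,0],
    [0,0,0,0,0,0]
  ]
}}

```text
time_s: 6.25
tool_pos: [0.5771, -0.0988, 0.0287]
orientation: [2.127, 2.311, 0.001]
contact_force: [0.6, -0.5, 1.7]
gripper_width: 0.0593
grip_force: 15.0
```

Call:
{"op": "servo_tool", "data": {
  "plan": [
    [-0.0015,0,0.0003,0,0,0],
    [-0.001,0,0,0,0,0],
    [-0.001,0,0,0,0,0],
    [0,0,0,0,0,0]
  ]
}}

```text
time_s: 6.65
tool_pos: [0.5775, -0.1012, 0.0286]
orientation: [2.126, 2.312, 0.002]
contact_force: [-0.0, 2.5, 6.0]
gripper_width: 0.0596
grip_force: 15.0
```

Call:
{"op": "servo_tool", "data": {
  "plan": [
    [-0.001,0,0,0,0,0],
    [-0.001,0,0,0,0,0],
    [0,0,0,0,0,0]
  ]
}}

```text
time_s: 6.95
tool_pos: [0.5775, -0.1015, 0.0287]
orientation: [-2.125, -2.313, -0.004]
contact_force: [-1.6, 7.1, 8.1]
gripper_width: 0.0597
grip_force: 15.0
```

Call:
{"op": "servo_tool", "data": {
  "plan": [
    [0,0,0,0,0,0],
    [0,0,0,0,0,0],
    [0,0,0,0,0,0],
    [0,0,0,0,0,0]
  ],
  "grip": 100
}}

```text
time_s: 7.35
tool_pos: [0.577, -0.1045, 0.0277]
orientation: [2.128, 2.311, -0.001]
contact_force: [-0.4, -0.4, 0.7]
gripper_width: 0.0873
grip_force: 0.0
```

Call:
{"op": "servo_tool", "data": {
  "plan": [
    [0,0,-0.02,0,0,0],
    [0,0,-0.04,0,0,0],
    [0,0,-0.045,0,0,0],
    [0,0,-0.045,0,0,0],
    [0,0,0,0,0,0]
  ]
}}

```text
time_s: 7.85
tool_pos: [0.5802, -0.1043, 0.1835]
orientation: [2.123, 2.306, 0.008]
contact_force: [0.4, -0.2, -0.6]
gripper_width: 0.0929
grip_force: 0.0
```

Call:
{"op": "servo_tool", "data": {
  "plan": [
    [0,0,-0.04,0,0,0],
    [0,0,-0.02,0,0,0],
    [0,0,0,0,0,0],
    [0,0,0,0,0,0]
  ]
}}

```text
time_s: 8.25
tool_pos: [0.5768, -0.1045, 0.2373]
orientation: [2.128, 2.311, -0.001]
contact_force: [0.0, -0.1, -0.5]
gripper_width: 0.093
grip_force: 0.0
```

```bash
python3 - <<'E'
from clamp import *
print(C(),robot.read_state()["joints"].round(2))
c=robot.camera("wrist"); cv2.imwrite("pics/w4.png",c["pixels"][:,:,::-1]);np.savez("w4.npz",**c)
# expected pixels
print("seat top corners",proj(c,[W(x,y,.042) for x in(-.03,.03) for y in(-.14,-.1)]).round(0).tolist())
print("handle",proj(c,[W(0,.0754,.162),W(0,.0934,.162)]).round(0).tolist(),"tip",proj(c,[W(x,.042,.145) for x in(-.02,.02)]).round(0).tolist())
E
```

```text
[-1.69945538e-01 -1.21844573e+02  2.37294393e+02] [ 0.42  0.42 -0.48  1.85  0.24  0.93 -0.08]
seat top corners [[296.0, 183.0], [295.0, 154.0], [339.0, 183.0], [339.0, 154.0]]
handle [[317.0, -48.0], [317.0, -75.0]] tip [[294.0, 8.0], [340.0, 8.0]]
```

View pics/w4.png

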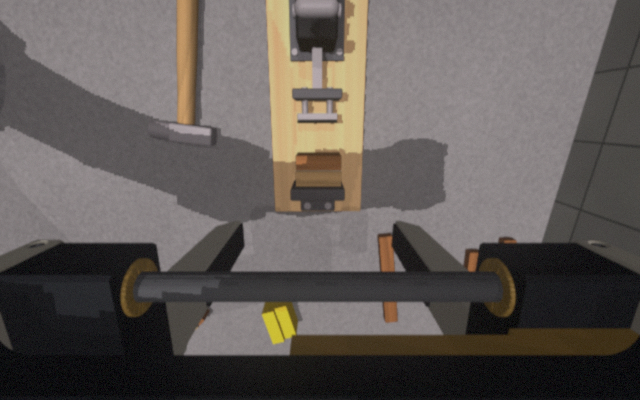

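Call:
{"op": "servo_tool", "data": {
  "plan": [
    [0.03,0,0,0,0,0],
    [0.04,0,0,0,0,0],
    [0.045,0,0,0,0,0],
    [0.045,0,0,0,0,0],
    [0.034,0,0,0,0,0]
  ]
}}

```text
time_s: 8.8
tool_pos: [0.5598, 0.0919, 0.2363]
orientation: [-2.124, -2.312, 0.002]
contact_force: [0.3, -0.5, -0.6]
gripper_width: 0.093
grip_force: 0.0
```

Call:
{"op": "servo_tool", "data": {
  "plan": [
    [0,0,0,0,0,0.143],
    [0,0,0,0,0,0.143],
    [0,0,0,0,0,0.143],
    [0,0,0,0,0,0.143],
    [0,0,0,0,0,0.143]
  ]
}}

```text
time_s: 9.3
tool_pos: [0.5603, 0.0889, 0.2361]
orientation: [-2.805, -1.413, 0.004]
contact_force: [-0.8, 0.3, -0.1]
gripper_width: 0.0929
grip_force: 0.0
```

Call:
{"op": "servo_tool", "data": {
  "plan": [
    [0,0,0,0,0,0.143],
    [0,0,0,0,0,0.143],
    [0,0,0,0,0,0.143],
    [0,0,0,0,0,0.143],
    [0,0,0,0,0,0.143]
  ]
}}

```text
time_s: 9.8
tool_pos: [0.5603, 0.0889, 0.2361]
orientation: [3.122, 0.342, -0.004]
contact_force: [-0.5, -0.1, 0.3]
gripper_width: 0.0934
grip_force: 0.0
```

Call:
{"op": "servo_tool", "data": {
  "plan": [
    [0,0,0,0,0,0.141],
    [0,0,0,0,0,0],
    [0,0,0,0,0,0],
    [0,0,0,0,0,0]
  ]
}}

```text
time_s: 10.2
tool_pos: [0.5608, 0.0892, 0.2372]
orientation: [3.138, 0.135, -0.002]
contact_force: [-1.0, -0.7, -0.8]
gripper_width: 0.0928
grip_force: 0.0
```

```bash
python3 - <<'E'
from clamp import *
print(C(),robot.read_state()["joints"].round(2),delta(W(0,.0725,.126),a+np.pi/2))
c=robot.camera("wrist"); cv2.imwrite("pics/w5.png",c["pixels"][:,:,::-1]);np.savez("w5.npz",**c)
f=lambda L:proj(c,[W(*p) for p in L]).round(0).tolist()
print("handle",f([(x,y,.162) for x in(-.014,.014) for y in(.0754,.0934)]),"tip",f([(x,.042,.153) for x in(-.02,.02)]),"pad -55",f([(0,-.055,.062)]), "bar",f([(0,.115,.045)]))
E
```

```text
[ -0.27619779  72.48156136 237.19883306] [-0.17  0.36 -0.12  1.91  0.06  0.88 -1.8 ] (array([ 0.0004, -0.    ,  0.1112]), array([0.0002, 0.0011, 0.0041]))
handle [[314.0, 207.0], [296.0, 207.0], [314.0, 179.0], [296.0, 179.0]] tip [[347.0, 210.0], [348.0, 171.0]] pad -55 [[415.0, 174.0]] bar [[286.0, 171.0]]
```

View pics/w5.png

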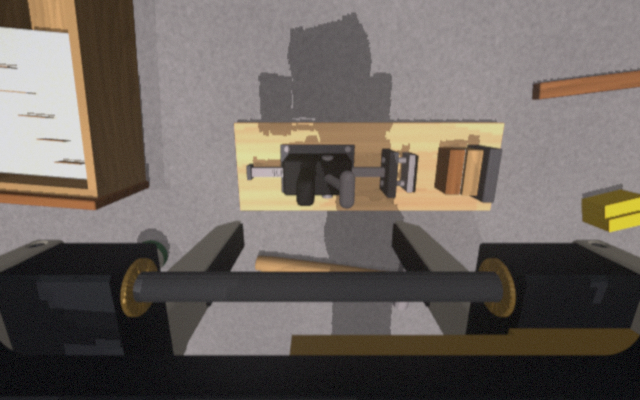

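Call:
{"op": "servo_tool", "data": {
  "plan": [
    [0,0,0.02,0,0,0],
    [0,0,0.035,0,0,0],
    [0,0,0.035,0,0,0],
    [0,0,0.021,0,0,0.004],
    [0,0,0,0,0,0]
  ]
}}

```text
time_s: 10.75
tool_pos: [0.5592, 0.0887, 0.1242]
orientation: [3.138, 0.126, -0.008]
contact_force: [-1.2, 0.0, 0.1]
gripper_width: 0.0924
grip_force: 0.0
```

Call:
{"op": "servo_tool", "data": {
  "plan": [
    [0,-0.006,0,0,0,0],
    [0,-0.006,0,0,0,0],
    [0,-0.006,0,0,0,0],
    [0,-0.004,0,0,0,0],
    [0,0,0,0,0,0]
  ]
}}

```text
time_s: 11.25
tool_pos: [0.5595, 0.1123, 0.1275]
orientation: [-3.139, -0.126, -0.002]
contact_force: [-0.1, 0.0, 0.3]
gripper_width: 0.0928
grip_force: 0.0
```

Call:
{"op": "servo_tool", "data": {
  "plan": [
    [0,-0.004,0,0,0,0],
    [0,-0.003,0,0,0,0],
    [0,0,0,0,0,0]
  ]
}}

```text
time_s: 11.55
tool_pos: [0.5587, 0.1186, 0.1269]
orientation: [-3.139, -0.125, -0.0]
contact_force: [0.1, 0.1, -0.0]
gripper_width: 0.0931
grip_force: 0.0
```

```bash
python3 - <<'E'
from clamp import *
print(C())
E
```

```text
[8.91764799e-02 1.01993540e+02 1.26860518e+02]
```

```bash
python3 - <<'E'
from h import *
s=robot.camera("scene")["pixels"][150:300,220:400,::-1]; d=robot.camera("side")["pixels"][130:280,250:430,::-1]
w=robot.camera("wrist")["pixels"][90:270,180:520,::-1]
z=lambda i:cv2.resize(i,(396,300),interpolation=cv2.INTER_CUBIC)
o=np.zeros((600,792,3),np.uint8); o[:300]=np.hstack([z(s),z(d)]); o[300:,:567]=cv2.resize(w,(567,300)); cv2.imwrite("pics/m1.png",o)
E
```

```text
(no output)
```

View pics/m1.png

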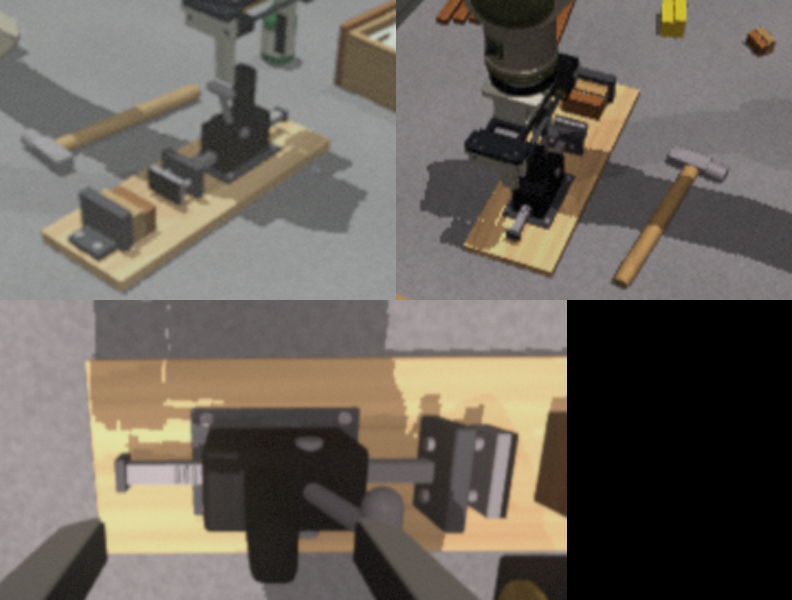

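```bash
python3 - <<'E'
from clamp import *
c=robot.camera("wrist"); print(C(), c["extrinsics"][:3,3]-pose()[0])
f=lambda L:proj(c,[W(*p) for p in L]).round(0).tolist()
print("finger inner x=+-7.5, z=.127",f([(x,.0555,.127) for x in(-.0075,.0075)]),"z .16",f([(x,.0555,.16) for x in(-.0075,.0075)]))
for x in(-.02,0,.02): print("cross let go",x,f([(x,.042,.145)]),"squeezed",f([(x,.066,.148)]))
E
```

```text
[3.90582895e-02 1.01290514e+02 1.26769171e+02] [0.07164813 0.00557772 0.19257428]
finger inner x=+-7.5, z=.127 [[381.0, 230.0], [382.0, 211.0]] z .16 [[392.0, 251.0], [394.0, 228.0]]
cross let go -0.02 [[406.0, 258.0]] squeezed [[371.0, 260.0]]
cross let go 0 [[408.0, 230.0]] squeezed [[372.0, 232.0]]
cross let go 0.02 [[410.0, 201.0]] squeezed [[374.0, 202.0]]
```

Call:
{"op": "servo_tool", "data": {
  "plan": [
    [0,0.015,0,0,0,0],
    [0,0.017,0,0,0,0],
    [0,0,0.01,0,0,0],
    [0,0,0.014,0,0,0],
    [0,0,0,0,0,0]
  ]
}}

```text
time_s: 12.25
tool_pos: [0.5601, 0.0857, 0.101]
orientation: [3.139, 0.123, -0.005]
contact_force: [-0.3, 0.3, 0.0]
gripper_width: 0.093
grip_force: 0.0
```

Call:
{"op": "servo_tool", "data": {
  "plan": [
    [0,-0.006,0,0,0,0],
    [0,-0.006,0,0,0,0],
    [0,-0.006,0,0,0,0],
    [0,-0.004,0,0,0,0],
    [0,0,0,0,0,0]
  ]
}}

```text
time_s: 12.75
tool_pos: [0.5599, 0.1083, 0.1035]
orientation: [3.138, 0.125, 0.002]
contact_force: [0.6, -4.1, 2.8]
gripper_width: 0.093
grip_force: 2.1
```

```bash
python3 - <<'E'
from clamp import *
print(C())
c=robot.camera("wrist")
w=c["pixels"][90:270,180:520,::-1]; cv2.imwrite("pics/m2.png",cv2.resize(w,(680,360)))
E
```

```text
[  0.45807666  91.61631595 103.50873747]
```

View pics/m2.png

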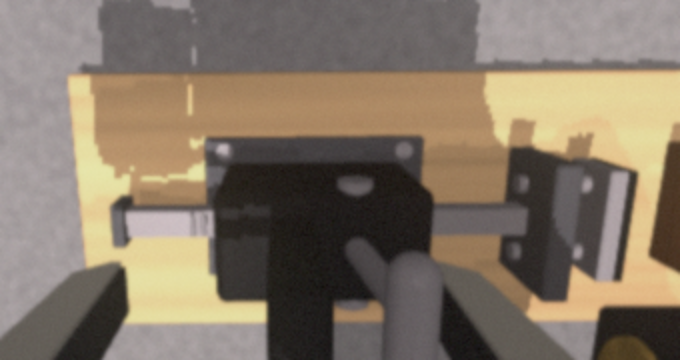

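Call:
{"op": "servo_tool", "data": {
  "plan": [
    [0,-0.004,0,0,0,0],
    [0,-0.004,0,0,0,0],
    [0,-0.003,0,0,0,0],
    [0,0,0,0,0,0]
  ]
}}

```text
time_s: 13.2
tool_pos: [0.5589, 0.119, 0.1032]
orientation: [3.139, 0.124, 0.001]
contact_force: [0.9, -5.4, 2.7]
gripper_width: 0.0932
grip_force: 2.3
```

```bash
cat > prof.py <<'E'
from clamp import *
def prof(n,x,z,ys):
    c=robot.camera(n); g=cv2.cvtColor(c["pixels"],cv2.COLOR_RGB2GRAY).astype(np.float32)
    q=proj(c,[W(x,y,z) for y in ys]).astype(np.float32)
    return cv2.remap(g,q[:,0:1],q[:,1:2],cv2.INTER_LINEAR).ravel()
E
python3 - <<'E'
from prof import *
print(C())
ys=np.arange(-105,-28,2)/1000
for n,x,z in(("wrist",.015,.062),("wrist",.022,.062),("scene",.02,.062),("scene",.022,.05),("side",-.02,.062)):
    print(n,x,z,[f"{int(y*1000)}:{int(v)}" for y,v in zip(ys,prof(n,x,z,ys))])
ys=np.arange(118,185,2)/1000
print("bar",[f"{int(y*1000)}:{int(v)}" for y,v in zip(ys,prof("wrist",.0,.045,ys))])
E
```

```text
[  0.32973389 102.30612317 103.18057518]
wrist 0.015 0.062 ['-105:132', '-103:130', '-101:124', '-99:122', '-97:113', '-95:64', '-93:55', '-91:57', '-89:59', '-87:55', '-85:58', '-83:59', '-81:58', '-79:57', '-77:59', '-75:58', '-73:57', '-71:57', '-69:113', '-67:203', '-65:157', '-63:53', '-61:104', '-59:164', '-57:165', '-55:159', '-53:103', '-51:69', '-49:68', '-47:68', '-45:75', '-43:80', '-41:94', '-39:96', '-37:95', '-35:95', '-33:91', '-31:65', '-29:51']
wrist 0.022 0.062 ['-105:130', '-103:129', '-101:120', '-99:123', '-97:112', '-95:61', '-93:57', '-91:57', '-89:56', '-87:59', '-85:57', '-83:59', '-81:61', '-79:57', '-77:61', '-75:56', '-73:57', '-71:60', '-69:115', '-67:203', '-65:152', '-63:51', '-61:109', '-59:162', '-57:165', '-55:161', '-53:103', '-51:69', '-49:69', '-47:68', '-45:81', '-43:107', '-41:95', '-39:95', '-37:96', '-35:97', '-33:91', '-31:69', '-29:51']
scene 0.02 0.062 ['-105:127', '-103:128', '-101:127', '-99:125', '-97:119', '-95:111', '-93:94', '-91:77', '-89:64', '-87:53', '-85:50', '-83:50', '-81:50', '-79:50', '-77:48', '-75:50', '-73:52', '-71:50', '
[... 729 characters left out ...]
-91:37', '-89:37', '-87:38', '-85:39', '-83:40', '-81:38', '-79:37', '-77:36', '-75:36', '-73:42', '-71:51', '-69:59', '-67:71', '-65:80', '-63:88', '-61:102', '-59:110', '-57:114', '-55:102', '-53:78', '-51:60', '-49:52', '-47:49', '-45:52', '-43:56', '-41:54', '-39:48', '-37:39', '-35:31', '-33:26', '-31:23', '-29:22']
bar ['118:86', '120:156', '122:176', '124:155', '126:169', '128:183', '130:183', '132:181', '134:181', '136:183', '138:182', '140:182', '142:182', '144:191', '146:193', '148:194', '150:193', '152:193', '154:185', '156:103', '158:113', '160:111', '162:148', '164:206', '166:208', '168:207', '170:207', '172:206', '174:206', '176:207', '178:207', '180:204', '182:162', '184:158']
```

Call:
{"op": "servo_tool", "data": {
  "plan": [
    [0,-0.002,0,0,0,0],
    [0,-0.002,0,0,0,0],
    [0,0,0,0,0,0]
  ]
}}

```text
time_s: 13.8
tool_pos: [0.5585, 0.1221, 0.1029]
orientation: [3.138, 0.123, -0.0]
contact_force: [1.4, -7.8, 4.1]
gripper_width: 0.0933
grip_force: 3.7
```

```bash
cat >> prof.py <<'E'
def meas():
    ys=np.arange(-115,-20,.5)/1000; p=prof("wrist",.018,.062,ys)
    b=np.flatnonzero(p>150); b=b[ys[b]>-.098]          # bright steel strip of the pad = first bright run in front of block
    s=b[0]; e=s
    while p[e]>130: e+=1
    f=s
    while p[f]>130: f-=1
    yb=np.arange(125,185,.5)/1000; q=prof("wrist",0,.045,yb); cap=yb[np.flatnonzero(q<140)[0]]
    # plate front edge: first run of <85 lasting after strip, at z=.073
    P=prof("wrist",.024,.073,ys); 
    d=P[1:]-P[:-1]
    i=np.flatnonzero((ys[1:]>ys[e]+.002)&(ys[1:]<ys[e]+.04)); j=i[np.argmin(d[i])]
    print("clamp TCP",C().round(1),"strip",ys[f]*1e3,ys[e]*1e3,"plate",ys[j]*1e3,"cap",cap*1e3, "F",robot.read_state()["contact_force"].round(1))
E
python3 -c "
from prof import *
meas()"
```

```text
clamp TCP [  0.2 105.5 102.9] strip -68.5 -66.0 plate -58.5 cap 154.0 F [ 1.5 -6.9  3. ]
```

Call:
{"op": "servo_tool", "data": {
  "plan": [
    [0,-0.0015,0,0,0,0],
    [0,0.012,0,0,0,0],
    [0,0.012,0,0,0,0],
    [0,0.008,0,0,0,0],
    [0,0,0,0,0,0]
  ]
}}

```text
time_s: 14.45
tool_pos: [0.5607, 0.0914, 0.1027]
orientation: [3.139, 0.121, -0.001]
contact_force: [1.1, -0.2, 0.0]
gripper_width: 0.093
grip_force: 0.0
```

```bash
python3 -c "
from prof import *
meas()"
```

```text
clamp TCP [ -0.   76.5 102.8] strip -73.0 -64.0 plate -58.5 cap 156.5 F [-1.   0.4  0.7]
```

Call:
{"op": "servo_tool", "data": {
  "plan": [
    [0,-0.008,0,0,0,0],
    [0,-0.008,0,0,0,0],
    [0,-0.008,0,0,0,0],
    [0,-0.006,0,0,0,0],
    [0,-0.0015,0,0,0,0]
  ]
}}

```text
time_s: 15.1
tool_pos: [0.5585, 0.1222, 0.103]
orientation: [3.136, 0.123, -0.0]
contact_force: [2.7, -14.7, 5.5]
gripper_width: 0.0924
grip_force: 7.3
```

Call:
{"op": "servo_tool", "data": {
  "plan": [
    [0,0,0,0,0,0]
  ]
}}

```text
time_s: 15.2
tool_pos: [0.5586, 0.1221, 0.103]
orientation: [3.136, 0.122, 0.0]
contact_force: [0.8, -11.1, 3.8]
gripper_width: 0.093
grip_force: 5.5
```

```bash
python3 -c "
from prof import *
meas()"
```

```text
clamp TCP [  0.3 105.5 103.1] strip -67.5 -59.5 plate -51.5 cap 149.0 F [ 1.6 -9.5  3.8]
```

Call:
{"op": "servo_tool", "data": {
  "plan": [
    [0,0.012,0,0,0,0],
    [0,0.012,0,0,0,0],
    [0,0.0075,0,0,0,0],
    [0,0,0,0,0,0],
    [0,-0.008,0,0,0,0]
  ]
}}

```text
time_s: 15.85
tool_pos: [0.5602, 0.0998, 0.1028]
orientation: [3.139, 0.121, -0.0]
contact_force: [-0.3, -3.9, 3.1]
gripper_width: 0.0931
grip_force: 2.2
```

Call:
{"op": "servo_tool", "data": {
  "plan": [
    [0,-0.008,0,0,0,0],
    [0,-0.008,0,0,0,0],
    [0,-0.0065,0,0,0,0],
    [0,-0.001,0,0,0,0],
    [0,0,0,0,0,0]
  ]
}}

```text
time_s: 16.35
tool_pos: [0.5586, 0.1221, 0.103]
orientation: [3.136, 0.122, 0.0]
contact_force: [1.7, -12.3, 3.8]
gripper_width: 0.0933
grip_force: 5.9
```

```bash
cat >> prof.py <<'E'
def sc():
    ys=np.arange(-105,-28,3)/1000
    for x,z in((.02,.062),(.025,.073)): print("scene",x,z,[f"{int(y*1000)}:{int(v)}" for y,v in zip(ys,prof("scene",x,z,ys))])
E
python3 -c "
from prof import *
meas();sc()"
```

```text
clamp TCP [  0.3 105.5 103.1] strip -72.5 -64.5 plate -56.5 cap 143.5 F [  1.7 -11.8   4.7]
scene 0.02 0.062 ['-105:120', '-102:100', '-99:72', '-96:54', '-93:51', '-90:49', '-87:50', '-84:48', '-81:52', '-78:62', '-75:95', '-72:133', '-69:147', '-66:124', '-63:97', '-60:84', '-57:73', '-54:61', '-51:59', '-48:61', '-45:60', '-42:65', '-39:73', '-36:77', '-33:81', '-30:86']
scene 0.025 0.073 ['-105:55', '-102:50', '-99:48', '-96:50', '-93:50', '-90:48', '-87:61', '-84:103', '-81:143', '-78:156', '-75:129', '-72:88', '-69:67', '-66:57', '-63:61', '-60:61', '-57:60', '-54:63', '-51:69', '-48:82', '-45:87', '-42:93', '-39:91', '-36:90', '-33:91', '-30:90']
```

Call:
{"op": "servo_tool", "data": {
  "plan": [
    [0,0.012,0,0,0,0],
    [0,0.012,0,0,0,0],
    [0,0.0075,0,0,0,0],
    [0,0,0,0,0,0],
    [0,-0.008,0,0,0,0]
  ]
}}

```text
time_s: 17.1
tool_pos: [0.5602, 0.0999, 0.1028]
orientation: [3.139, 0.121, -0.0]
contact_force: [0.3, -3.9, 3.3]
gripper_width: 0.093
grip_force: 2.2
```

Call:
{"op": "servo_tool", "data": {
  "plan": [
    [0,-0.008,0,0,0,0],
    [0,-0.008,0,0,0,0],
    [0,-0.0065,0,0,0,0],
    [0,-0.001,0,0,0,0],
    [0,0,0,0,0,0]
  ]
}}

```text
time_s: 17.6
tool_pos: [0.5586, 0.1221, 0.1031]
orientation: [3.136, 0.122, 0.0]
contact_force: [1.9, -11.0, 3.5]
gripper_width: 0.093
grip_force: 5.8
```

```bash
python3 -c "
from prof import *
meas();sc()"
```

```text
clamp TCP [  0.3 105.5 103. ] strip -77.5 -69.5 plate -61.0 cap 138.5 F [  1.7 -11.8   3.9]
scene 0.02 0.062 ['-105:121', '-102:100', '-99:71', '-96:53', '-93:51', '-90:49', '-87:48', '-84:54', '-81:79', '-78:118', '-75:150', '-72:141', '-69:115', '-66:81', '-63:72', '-60:64', '-57:62', '-54:62', '-51:60', '-48:61', '-45:73', '-42:80', '-39:81', '-36:82', '-33:88', '-30:95']
scene 0.025 0.073 ['-105:52', '-102:49', '-99:53', '-96:53', '-93:48', '-90:86', '-87:128', '-84:152', '-81:146', '-78:111', '-75:76', '-72:62', '-69:61', '-66:61', '-63:62', '-60:61', '-57:66', '-54:80', '-51:90', '-48:94', '-45:96', '-42:100', '-39:98', '-36:94', '-33:94', '-30:93']
```

Call:
{"op": "servo_tool", "data": {
  "plan": [
    [0,0.012,0,0,0,0],
    [0,0.012,0,0,0,0],
    [0,0.0075,0,0,0,0],
    [0,0,0,0,0,0],
    [0,-0.008,0,0,0,0]
  ]
}}

```text
time_s: 18.35
tool_pos: [0.5602, 0.0999, 0.1028]
orientation: [3.139, 0.121, -0.0]
contact_force: [0.0, -4.9, 3.7]
gripper_width: 0.0929
grip_force: 2.2
```

Call:
{"op": "servo_tool", "data": {
  "plan": [
    [0,-0.008,0,0,0,0],
    [0,-0.008,0,0,0,0],
    [0,-0.0065,0,0,0,0],
    [0,-0.001,0,0,0,0],
    [0,0,0,0,0,0]
  ]
}}

```text
time_s: 18.85
tool_pos: [0.5586, 0.1221, 0.103]
orientation: [3.136, 0.122, 0.0]
contact_force: [2.1, -11.7, 4.6]
gripper_width: 0.093
grip_force: 5.8
```

```bash
python3 -c "
from prof import *
meas();sc()"
```

```text
clamp TCP [  0.2 105.5 103. ] strip -82.0 -74.5 plate -66.0 cap 133.0 F [  1.7 -11.6   3.5]
scene 0.02 0.062 ['-105:121', '-102:99', '-99:70', '-96:52', '-93:48', '-90:48', '-87:64', '-84:109', '-81:145', '-78:145', '-75:125', '-72:97', '-69:74', '-66:68', '-63:58', '-60:61', '-57:63', '-54:62', '-51:69', '-48:75', '-45:81', '-42:86', '-39:89', '-36:92', '-33:95', '-30:98']
scene 0.025 0.073 ['-105:55', '-102:46', '-99:53', '-96:70', '-93:109', '-90:143', '-87:148', '-84:116', '-81:82', '-78:61', '-75:62', '-72:63', '-69:61', '-66:59', '-63:64', '-60:74', '-57:93', '-54:95', '-51:100', '-48:103', '-45:103', '-42:105', '-39:101', '-36:95', '-33:93', '-30:92']
```

Call:
{"op": "servo_tool", "data": {
  "plan": [
    [0,0.012,0,0,0,0],
    [0,0.012,0,0,0,0],
    [0,0.0075,0,0,0,0],
    [0,0,0,0,0,0],
    [0,-0.008,0,0,0,0]
  ]
}}

```text
time_s: 19.6
tool_pos: [0.5602, 0.0999, 0.1029]
orientation: [3.139, 0.121, -0.0]
contact_force: [0.9, -3.6, 2.4]
gripper_width: 0.0932
grip_force: 2.2
```

Call:
{"op": "servo_tool", "data": {
  "plan": [
    [0,-0.008,0,0,0,0],
    [0,-0.008,0,0,0,0],
    [0,-0.0065,0,0,0,0],
    [0,-0.001,0,0,0,0],
    [0,0,0,0,0,0]
  ]
}}

```text
time_s: 20.1
tool_pos: [0.5586, 0.1221, 0.103]
orientation: [3.136, 0.122, 0.0]
contact_force: [1.4, -12.4, 3.7]
gripper_width: 0.0927
grip_force: 5.8
```

Call:
{"op": "servo_tool", "data": {
  "plan": [
    [0,0.012,0,0,0,0],
    [0,0.012,0,0,0,0],
    [0,0.0075,0,0,0,0],
    [0,0,0,0,0,0],
    [0,-0.008,0,0,0,0]
  ]
}}

```text
time_s: 20.6
tool_pos: [0.5602, 0.0999, 0.1029]
orientation: [3.139, 0.121, -0.0]
contact_force: [-0.0, -3.3, 2.8]
gripper_width: 0.0927
grip_force: 2.2
```

Call:
{"op": "servo_tool", "data": {
  "plan": [
    [0,-0.008,0,0,0,0],
    [0,-0.008,0,0,0,0],
    [0,-0.0065,0,0,0,0],
    [0,-0.001,0,0,0,0],
    [0,0,0,0,0,0]
  ]
}}

```text
time_s: 21.1
tool_pos: [0.5586, 0.1221, 0.103]
orientation: [3.136, 0.122, 0.0]
contact_force: [1.9, -11.7, 4.7]
gripper_width: 0.0928
grip_force: 5.8
```

```bash
python3 -c "
from prof import *
meas();sc()"
```

```text
clamp TCP [  0.2 105.5 103. ] strip -92.0 -84.5 plate -75.5 cap 125.0 F [  2.4 -11.6   4.4]
scene 0.02 0.062 ['-105:118', '-102:100', '-99:74', '-96:78', '-93:116', '-90:145', '-87:140', '-84:116', '-81:83', '-78:71', '-75:62', '-72:62', '-69:67', '-66:60', '-63:61', '-60:75', '-57:80', '-54:84', '-51:87', '-48:89', '-45:93', '-42:94', '-39:97', '-36:97', '-33:92', '-30:94']
scene 0.025 0.073 ['-105:84', '-102:124', '-99:157', '-96:149', '-93:113', '-90:76', '-87:62', '-84:63', '-81:63', '-78:62', '-75:62', '-72:68', '-69:79', '-66:92', '-63:98', '-60:102', '-57:105', '-54:108', '-51:108', '-48:108', '-45:105', '-42:108', '-39:101', '-36:94', '-33:93', '-30:93']
```

Call:
{"op": "servo_tool", "data": {
  "plan": [
    [0,0.012,0,0,0,0],
    [0,0.012,0,0,0,0],
    [0,0.0075,0,0,0,0],
    [0,0,0,0,0,0],
    [0,-0.008,0,0,0,0]
  ]
}}

```text
time_s: 21.85
tool_pos: [0.5602, 0.0999, 0.1029]
orientation: [3.139, 0.121, -0.0]
contact_force: [0.7, -4.1, 3.4]
gripper_width: 0.0931
grip_force: 2.2
```

Call:
{"op": "servo_tool", "data": {
  "plan": [
    [0,-0.008,0,0,0,0],
    [0,-0.008,0,0,0,0],
    [0,-0.005,0,0,0,0],
    [0,0,0,0,0,0]
  ]
}}

```text
time_s: 22.25
tool_pos: [0.5586, 0.1219, 0.1031]
orientation: [3.138, 0.125, 0.0]
contact_force: [0.8, -6.0, 4.2]
gripper_width: 0.093
grip_force: 2.9
```

Call:
{"op": "servo_tool", "data": {
  "plan": [
    [0,-0.0015,0,0,0,0],
    [0,-0.001,0,0,0,0],
    [0,0,0,0,0,0]
  ]
}}

```text
time_s: 22.55
tool_pos: [0.5586, 0.1221, 0.1031]
orientation: [3.136, 0.122, 0.0]
contact_force: [1.8, -11.5, 5.3]
gripper_width: 0.093
grip_force: 5.8
```

```bash
python3 -c "
from prof import *
meas();sc()"
```

```text
Traceback (most recent call last):
  File "prof.py", line 13, in meas
    yb=np.arange(125,185,.5)/1000; q=prof("wrist",0,.045,yb); cap=yb[np.flatnonzero(q<140)[0]]
                                                                     ~~~~~~~~~~~~~~~~~~~~~^^^
IndexError: index 0 is out of bounds for axis 0 with size 0
```

```bash
cat >> prof.py <<'E'
def wp():
    ys=np.arange(-112,-55,1.5)/1000
    for x,z in((.018,.062),(.024,.073)): print("wrist",x,z,[f"{y*1000:.0f}:{int(v)}" for y,v in zip(ys,prof("wrist",x,z,ys))])
    ys=np.arange(-112,-55,1.5)/1000
    for x,z in((.02,.062),(.025,.073)): print("scene",x,z,[f"{y*1000:.0f}:{int(v)}" for y,v in zip(ys,prof("scene",x,z,ys))])
    print(C().round(1),robot.read_state()["contact_force"].round(1))
E
python3 -c "
from prof import *
wp()"
```

```text
wrist 0.018 0.062 ['-112:130', '-110:125', '-109:125', '-108:128', '-106:128', '-104:129', '-103:124', '-102:121', '-100:119', '-98:93', '-97:52', '-96:54', '-94:139', '-92:170', '-91:172', '-90:172', '-88:164', '-86:112', '-85:72', '-84:71', '-82:68', '-80:77', '-79:95', '-78:100', '-76:99', '-74:98', '-73:97', '-72:94', '-70:85', '-68:67', '-67:53', '-66:50', '-64:51', '-62:49', '-61:53', '-60:49', '-58:47', '-56:47']
wrist 0.024 0.073 ['-112:162', '-110:110', '-109:64', '-108:71', '-106:110', '-104:138', '-103:134', '-102:130', '-100:127', '-98:123', '-97:129', '-96:129', '-94:127', '-92:123', '-91:121', '-90:112', '-88:64', '-86:50', '-85:111', '-84:168', '-82:171', '-80:173', '-79:164', '-78:115', '-76:73', '-74:69', '-73:70', '-72:80', '-70:99', '-68:99', '-67:97', '-66:96', '-64:96', '-62:93', '-61:77', '-60:57', '-58:49', '-56:50']
scene 0.02 0.062 ['-112:130', '-110:128', '-109:127', '-108:125', '-106:120', '-104:113', '-103:105', '-102:94', '-100:87', '-98:90', '-97:101', '-96:121', '-94:137', '-92:146', '-91:154', '-90:145', '-88:131', '-86:113', '-85:95', '-84:81', '-82:74', '-80:68', '-79:65', '-78:64', '-76:61', '-74:61', '-73:61', '-72:63', '-70:64', '-68:65', '-67:67', '-66:70', '-64:71', '-62:75', '-61:78', '-60:78', '-58:81', '-56:86']
scene 0.025 0.073 ['-112:109', '-110:94', '-109:80', '-108:82', '-106:93', '-104:115', '-103:138', '-102:148', '-100:152', '-98:148', '-97:133', '-96:112', '-94:93', '-92:78', '-91:69', '-90:62', '-88:59', '-86:60', '-85:61', '-84:63', '-82:64', '-80:64', '-79:62', '-78:62', '-76:70', '-74:76', '-73:82', '-72:90', '-70:94', '-68:99', '-67:101', '-66:101', '-64:104', '-62:104', '-61:105', '-60:106', '-58:107', '-56:105']
[  0.3 105.5 103.1] [  1.5 -11.1   4.2]
```

Call:
{"op": "servo_tool", "data": {
  "plan": [
    [0,0.012,0,0,0,0],
    [0,0.012,0,0,0,0],
    [0,0.0075,0,0,0,0],
    [0,0,0,0,0,0],
    [0,-0.008,0,0,0,0]
  ]
}}

```text
time_s: 23.35
tool_pos: [0.5602, 0.0999, 0.1028]
orientation: [3.139, 0.121, -0.0]
contact_force: [-0.1, -4.5, 2.7]
gripper_width: 0.0928
grip_force: 2.2
```

Call:
{"op": "servo_tool", "data": {
  "plan": [
    [0,-0.006,0,0,0,0],
    [0,-0.006,0,0,0,0],
    [0,-0.005,0,0,0,0],
    [0,-0.003,0,0,0,0],
    [0,0,0,0,0,0]
  ]
}}

```text
time_s: 23.85
tool_pos: [0.5589, 0.1199, 0.1033]
orientation: [3.137, 0.124, 0.001]
contact_force: [1.5, -7.8, 6.7]
gripper_width: 0.093
grip_force: 4.1
```

Call:
{"op": "servo_tool", "data": {
  "plan": [
    [0,-0.002,0,0,0,0],
    [0,-0.0015,0,0,0,0],
    [0,0,0,0,0,0],
    [0,0,0,0,0,0]
  ]
}}

```text
time_s: 24.25
tool_pos: [0.5587, 0.1222, 0.1033]
orientation: [3.136, 0.122, 0.001]
contact_force: [1.1, -10.2, 6.3]
gripper_width: 0.093
grip_force: 5.5
```

```bash
python3 -c "
from prof import *
wp()"
```

```text
wrist 0.018 0.062 ['-112:131', '-110:126', '-109:125', '-108:128', '-106:127', '-104:129', '-103:126', '-102:122', '-100:119', '-98:92', '-97:54', '-96:61', '-94:139', '-92:171', '-91:172', '-90:171', '-88:162', '-86:111', '-85:80', '-84:95', '-82:98', '-80:101', '-79:97', '-78:96', '-76:94', '-74:85', '-73:67', '-72:51', '-70:47', '-68:48', '-67:48', '-66:47', '-64:51', '-62:50', '-61:48', '-60:49', '-58:50', '-56:76']
wrist 0.024 0.073 ['-112:165', '-110:109', '-109:68', '-108:70', '-106:112', '-104:137', '-103:134', '-102:129', '-100:125', '-98:124', '-97:127', '-96:131', '-94:128', '-92:125', '-91:120', '-90:109', '-88:62', '-86:48', '-85:108', '-84:168', '-82:171', '-80:172', '-79:164', '-78:115', '-76:79', '-74:95', '-73:100', '-72:99', '-70:98', '-68:94', '-67:93', '-66:83', '-64:61', '-62:49', '-61:49', '-60:50', '-58:49', '-56:50']
scene 0.02 0.062 ['-112:130', '-110:128', '-109:126', '-108:124', '-106:121', '-104:114', '-103:104', '-102:89', '-100:83', '-98:87', '-97:99', '-96:119', '-94:136', '-92:147', '-91:156', '-90:146', '-88:132', '-86:114', '-85:93', '-84:77', '-82:67', '-80:59', '-79:60', '-78:62', '-76:62', '-74:65', '-73:67', '-72:67', '-70:69', '-68:72', '-67:77', '-66:80', '-64:81', '-62:80', '-61:84', '-60:85', '-58:88', '-56:91']
scene 0.025 0.073 ['-112:108', '-110:95', '-109:83', '-108:83', '-106:94', '-104:114', '-103:134', '-102:146', '-100:151', '-98:148', '-97:134', '-96:113', '-94:93', '-92:78', '-91:70', '-90:65', '-88:62', '-86:62', '-85:62', '-84:63', '-82:65', '-80:69', '-79:76', '-78:85', '-76:90', '-74:94', '-73:97', '-72:101', '-70:101', '-68:101', '-67:102', '-66:105', '-64:108', '-62:110', '-61:108', '-60:107', '-58:106', '-56:103']
[  0.4 105.5 103.3] [  1.1 -11.1   6.4]
```

Call:
{"op": "servo_tool", "data": {
  "plan": [
    [0,-0.0008,0,0,0,0],
    [0,0,0,0,0,0],
    [0,0,0,0,0,0]
  ]
}}

```text
time_s: 24.75
tool_pos: [0.5587, 0.1222, 0.1033]
orientation: [3.136, 0.121, 0.001]
contact_force: [1.1, -12.7, 7.1]
gripper_width: 0.0927
grip_force: 6.5
```

```bash
python3 -c "
from prof import *
ys=np.arange(-100,-55,.25)/1000
def cr(p,l,a,b,up):
    for i in range(len(ys)-1):
        if a<=ys[i]*1e3<=b and ((p[i]-l)*(p[i+1]-l)<=0) and ((p[i+1]>p[i])==up): return ys[i]*1e3
p=np.mean([prof('wrist',.018,.062,ys) for _ in range(3)],0); q=np.mean([prof('wrist',.024,.073,ys) for _ in range(3)],0); s=prof('scene',.025,.073,ys)
print('strip back130',cr(p,130,-92,-80,False),'plate front 88',cr(q,88,-77.5,-60,True),'rear 80',cr(q,80,-72,-58,False),'scene90',cr(s,90,-85,-60,True))
b=prof('scene',.02,.042,np.arange(-150,-60,2)/1000).astype(int); print(b.tolist())
print(C().round(1),robot.read_state()['contact_force'].round(1),robot.read_state()['time_s'])
"
```

```text
strip back130 -87.0 plate front 88 -75.25 rear 80 -65.5 scene90 -76.0
[66, 63, 64, 64, 66, 70, 65, 62, 65, 67, 70, 78, 88, 88, 91, 93, 92, 89, 90, 92, 92, 91, 88, 85, 84, 83, 82, 80, 80, 85, 87, 88, 83, 79, 74, 69, 66, 64, 62, 63, 62, 62, 63, 66, 70]
[  0.4 105.6 103.3] [  1.6 -12.7   7.4] 25.15
```

Call:
{"op": "servo_tool", "data": {
  "plan": [
    [0,0.012,0,0,0,0],
    [0,0.012,0,0,0,0],
    [0,0.0083,0,0,0,0],
    [0,0,0,0,0,0],
    [0,-0.008,0,0,0,0]
  ]
}}

```text
time_s: 25.65
tool_pos: [0.5602, 0.1001, 0.1028]
orientation: [3.139, 0.121, -0.0]
contact_force: [0.6, -4.2, 2.4]
gripper_width: 0.0929
grip_force: 2.2
```

Call:
{"op": "servo_tool", "data": {
  "plan": [
    [0,-0.005,0,0,0,0],
    [0,-0.005,0,0,0,0],
    [0,-0.003,0,0,0,0],
    [0,0,0,0,0,0],
    [0,0,0,0,0,0]
  ]
}}

```text
time_s: 26.15
tool_pos: [0.5593, 0.1134, 0.1031]
orientation: [3.138, 0.124, 0.001]
contact_force: [1.4, -6.2, 4.8]
gripper_width: 0.0928
grip_force: 3.1
```

Call:
{"op": "servo_tool", "data": {
  "plan": [
    [0,-0.002,0,0,0,0],
    [0,-0.001,0,0,0,0],
    [0,0,0,0,0,0]
  ]
}}

```text
time_s: 26.45
tool_pos: [0.5592, 0.1158, 0.1032]
orientation: [3.137, 0.124, 0.001]
contact_force: [0.7, -8.2, 5.5]
gripper_width: 0.093
grip_force: 3.9
```

```bash
cat > fin.py <<'E'
from prof import *
ys=np.arange(-100,-55,.25)/1000
def cr(p,l,a,b,up):
    for i in range(len(ys)-1):
        if a<=ys[i]*1e3<=b and ((p[i]-l)*(p[i+1]-l)<=0) and ((p[i+1]>p[i])==up): return ys[i]*1e3
p=prof('wrist',.018,.062,ys); q=prof('wrist',.024,.073,ys); s=prof('scene',.025,.073,ys)
print('strip back130',cr(p,130,-92,-80,False),'plate front 88',cr(q,88,-77.5,-60,True),'rear 80',cr(q,80,-75,-58,False),'scene90',cr(s,90,-92,-60,True))
print(C().round(1),np.mean([(robot.camera("side"),robot.read_state()['contact_force'])[1] for _ in range(4)],0).round(1),robot.read_state()['time_s'])
E
python3 fin.py
```

```text
strip back130 -87.0 plate front 88 -73.25 rear 80 -63.0 scene90 -73.75
[  0.3  99.1 103.2] [ 0.6 -7.6  5.5] 26.8
```

Call:
{"op": "servo_tool", "data": {
  "plan": [
    [0,-0.0015,0,0,0,0],
    [0,-0.0015,0,0,0,0],
    [0,0,0,0,0,0]
  ]
}}

```text
time_s: 27.1
tool_pos: [0.559, 0.1186, 0.1033]
orientation: [3.137, 0.123, 0.001]
contact_force: [1.6, -8.1, 5.9]
gripper_width: 0.093
grip_force: 4.3
```

```bash
python3 fin.py
```

```text
strip back130 -87.0 plate front 88 -74.0 rear 80 -64.0 scene90 -74.75
[  0.3 101.9 103.3] [ 0.8 -8.3  6.4] 27.45
```

Call:
{"op": "servo_tool", "data": {
  "plan": [
    [0,0.001,0,0,0,0],
    [0,0.001,0,0,0,0],
    [0,0.001,0,0,0,0],
    [0,0.001,0,0,0,0],
    [0,0.0015,0,0,0,0]
  ]
}}

```text
time_s: 27.95
tool_pos: [0.5592, 0.1145, 0.1029]
orientation: [3.139, 0.125, 0.001]
contact_force: [1.3, -4.3, 1.8]
gripper_width: 0.0933
grip_force: 2.0
```

Call:
{"op": "servo_tool", "data": {
  "plan": [
    [0,0.002,0,0,0,0],
    [0,0.003,0,0,0,0],
    [0,0.005,0,0,0,0],
    [0,0.006,0,0,0,0],
    [0,0.0065,0,0,0,0]
  ]
}}

```text
time_s: 28.45
tool_pos: [0.5608, 0.0917, 0.1028]
orientation: [-3.139, -0.124, 0.0]
contact_force: [-0.3, -0.2, -0.5]
gripper_width: 0.093
grip_force: 0.0
```

Call:
{"op": "servo_tool", "data": {
  "plan": [
    [0,0,0,0,0,0],
    [0,0,0,0,0,0]
  ]
}}

```text
time_s: 28.65
tool_pos: [0.5608, 0.0917, 0.1029]
orientation: [-3.139, -0.123, -0.0]
contact_force: [0.2, 0.3, -0.6]
gripper_width: 0.093
grip_force: 0.0
```

```bash
python3 fin.py
```

```text
strip back130 -87.25 plate front 88 -70.5 rear 80 -60.0 scene90 -68.5
[ -0.   75.4 102.9] [-0.1 -0.   0.3] 29.0
```

Call:
{"op": "servo_tool", "data": {
  "plan": [
    [0,-0.006,0,0,0,0],
    [0,-0.006,0,0,0,0],
    [0,-0.005,0,0,0,0],
    [0,-0.004,0,0,0,0],
    [0,0,0,0,0,0]
  ]
}}

```text
time_s: 29.5
tool_pos: [0.5594, 0.1121, 0.1031]
orientation: [3.138, 0.124, 0.0]
contact_force: [1.2, -4.0, 3.9]
gripper_width: 0.093
grip_force: 2.9
```

```bash
python3 fin.py
```

```text
strip back130 -87.0 plate front 88 -72.0 rear 80 -62.25 scene90 -72.75
[  0.3  95.2 103.1] [ 0.5 -5.6  3.8] 29.85
```

Call:
{"op": "servo_tool", "data": {
  "plan": [
    [0,-0.003,0,0,0,0],
    [0,-0.003,0,0,0,0],
    [0,-0.002,0,0,0,0],
    [0,0,0,0,0,0]
  ]
}}

```text
time_s: 30.25
tool_pos: [0.5589, 0.119, 0.1033]
orientation: [3.137, 0.122, 0.001]
contact_force: [0.8, -9.1, 6.4]
gripper_width: 0.0933
grip_force: 4.2
```

```bash
python3 fin.py
```

```text
strip back130 -87.0 plate front 88 -74.25 rear 80 -64.25 scene90 -75.0
[  0.3 102.2 103.2] [ 0.3 -8.1  6.2] 30.6
```

```bash
cat > fin2.py <<'E'
from prof import *
ys=np.arange(-108,-50,.25)/1000
def edges(n,x,z,lo,hi):
    p=np.mean([prof(n,x,z,ys) for _ in range(3)],0); g=np.gradient(cv2.GaussianBlur(p.reshape(-1,1).astype(np.float32),(1,9),0).ravel(),.25)
    k=(ys*1e3>lo)&(ys*1e3<hi); i=np.flatnonzero(k)
    o=[]
    for sgn in(1,-1):
        w=np.clip(sgn*g[i],0,None); j=i[np.argmax(w)]; s=slice(max(j-10,0),j+11); ww=np.clip(sgn*g[s],0,None)
        o.append(round(float((ys[s]*1e3*ww).sum()/ww.sum()),2))
    return o
print("scene pad z62 rise/fall",edges("scene",.02,.062,-99,-80),"plate rise",edges("scene",.025,.073,-88,-62)[0],edges("scene",0.015,.073,-88,-62)[0], edges("scene",0.0275,.073,-88,-62)[0])
print("wrist pad",edges("wrist",.018,.062,-97,-83),"plate fall(rear)",edges("wrist",.024,.073,-74,-52)[1],C().round(1),robot.read_state()["contact_force"].round(1))
E
python3 fin2.py
```

```text
scene pad z62 rise/fall [-95.8, -85.81] plate rise -76.71 -65.29 -78.07
wrist pad [-94.37, -86.76] plate fall(rear) -63.76 [  0.4 102.2 103.3] [ 1.1 -7.9  5.9]
```

Call:
{"op": "servo_tool", "data": {
  "plan": [
    [0,-0.003,0,0,0,0],
    [0,-0.0015,0,0,0,0],
    [0,0,0,0,0,0]
  ]
}}

```text
time_s: 31.8
tool_pos: [0.5587, 0.1221, 0.1033]
orientation: [3.136, 0.12, 0.0]
contact_force: [2.3, -12.0, 6.9]
gripper_width: 0.0927
grip_force: 5.9
```

```bash
python3 fin2.py
```

```text
scene pad z62 rise/fall [-95.81, -85.83] plate rise -78.22 -66.18 -78.1
wrist pad [-94.33, -86.93] plate fall(rear) -64.85 [  0.4 105.5 103.3] [  1.2 -11.6   7.3]
```

Call:
{"op": "servo_tool", "data": {
  "plan": [
    [0,0.003,0,0,0,0],
    [0,0.003,0,0,0,0],
    [0,0.004,0,0,0,0],
    [0,0,0,0,0,0]
  ]
}}

```text
time_s: 33.1
tool_pos: [0.5593, 0.1144, 0.1028]
orientation: [3.139, 0.123, 0.0]
contact_force: [1.2, -4.8, 1.3]
gripper_width: 0.0927
grip_force: 2.5
```

```bash
python3 fin2.py
```

```text
scene pad z62 rise/fall [-95.8, -85.64] plate rise -76.5 -64.64 -76.07
wrist pad [-94.46, -86.76] plate fall(rear) -62.73 [  0.2  98.2 102.8] [ 1.6 -5.6  1.2]
```

Call:
{"op": "servo_tool", "data": {
  "plan": [
    [0,0.005,0,0,0,0],
    [0,0.007,0,0,0,0],
    [0,0.008,0,0,0,0],
    [0,0,0,0,0,0]
  ]
}}

```text
time_s: 34.4
tool_pos: [0.5605, 0.0941, 0.1028]
orientation: [3.139, 0.122, -0.0]
contact_force: [-0.5, -1.2, 0.5]
gripper_width: 0.093
grip_force: 0.0
```

```bash
python3 fin2.py
```

```text
scene pad z62 rise/fall [-95.82, -85.93] plate rise -71.94 -71.34 -71.18
wrist pad [-94.47, -86.96] plate fall(rear) -59.37 [ -0.   78.5 102.8] [ 1.2 -0.2 -0.7]
```

Call:
{"op": "servo_tool", "data": {
  "plan": [
    [0,-0.007,0,0,0,0],
    [0,-0.007,0,0,0,0],
    [0,-0.006,0,0,0,0],
    [0,-0.004,0,0,0,0],
    [0,-0.003,0,0,0,0]
  ]
}}

```text
time_s: 35.8
tool_pos: [0.5588, 0.1203, 0.1033]
orientation: [3.137, 0.122, 0.001]
contact_force: [0.9, -10.2, 6.8]
gripper_width: 0.0926
grip_force: 5.1
```

Call:
{"op": "servo_tool", "data": {
  "plan": [
    [0,-0.0015,0,0,0,0],
    [0,-0.0015,0,0,0,0],
    [0,0,0,0,0,0],
    [0,0,0,0,0,0]
  ]
}}

```text
time_s: 36.2
tool_pos: [0.5587, 0.1221, 0.1033]
orientation: [3.136, 0.12, 0.001]
contact_force: [0.3, -11.2, 7.6]
gripper_width: 0.0929
grip_force: 5.9
```

```bash
python3 fin2.py
```

```text
scene pad z62 rise/fall [-95.85, -86.63] plate rise -77.71 -66.18 -79.12
wrist pad [-94.33, -86.89] plate fall(rear) -64.75 [  0.4 105.5 103.3] [  1.5 -11.6   6.5]
```

```bash
python3 -c "
from cell import robot
print(robot.sign_off())"
```

```text
the job is handed in; nothing more can be done
None
```

The job is handed in: the oak block stands against the fixed jaw and was let go, and the trigger is held squeezed at about 11–12 N. The sprung pad is pressed roughly 5–8 mm into its 16 mm travel, an estimate because my camera and force measurements disagreed by about 3 mm.

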